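Lock the green-handled sieve into the straining stand

TASK

Hang the sieve with the green handle in the straining stand: lower it with its two lugs onto the stand's white rails, twist it clockwise (seen from above) until both lugs are under the dark hooks, and let it drop fully home into the locking notches, released and level. Leave the red-handled sieve where it is.

Things in the scene. Friction and masses are not known exactly. Their poses are not given: they have to be found in the camera images.
- green_sieve: Loose sieve, 0.25-0.5 kg: steel ring 110 mm across, 36 high, mesh bottom. Origin: centre of the underside; z up. GREEN handle bar on top along own x through the centre: 112 long, 14 wide (y), 57 to 75 mm above the origin, free on both sides; grip across it from above. Two lugs along +x and -x, to 83 mm from the axis, 14 wide, 8 thick, undersides at 26 mm. Half a turn about z changes nothing.
- red_sieve: The same sieve with a RED handle bar, same size and axes. Not to be used: leave it.
- stand: Fixed stand, base 212 mm across, two like brackets half a turn apart. Origin: centre of underside; z up. Its x line runs under both dark hooks. By angle about z from x (counter-clockwise from above): hook -20 to 15 deg, WHITE rail 15 to 70 deg, open above, top at 74 mm. Sieve comes down with its x at +45 deg (origin at 48 mm: lugs on rails), turns 45 deg clockwise, drops 10 mm.
- stand_notch (a point): Middle of one notch's floor, 82 mm along the stand's +x, 64 mm above the counter; its twin is at -x. Notch: -15 to 15 deg, 10 mm below the rail, stop wall beyond -15 deg. Dark hook over it: underside 92, top 98 mm high. Rail, notch and hook begin 66 mm from the axis; upright's inner face at 98 mm. Turn with the sieve's origin 48 to 57 mm high; home it is at 38 mm, bar along the stand's x.

How it is judged:
By the outcome, as a careful person would: the job done as asked, in the order asked, and still so for the second after the job is handed in, with the robot touching nothing.
It also fails if it takes over 43 s, if anything falls off the work surface, if the arm or the gripper's body presses on something with over 40 N, if the wrist force passes 120 N, or if a joint passes its speed limit or range.

ROBOT

A 6-joint arm with a two-finger parallel gripper is mounted at the origin on the work surface. World frame = base frame: x ahead of the robot, y to its left, z up, the work surface at z = 0. Lengths are in m, angles in degrees, forces in N, time in s.
With the tool pointing down it reaches from about 0.225 to 0.725 m from the base axis. Payload 3.1 kg.
Tool frame: the origin (TCP) lies on the centre line of the jaws, within the pads' length; the fingertips stand 19 mm ahead of it and the grasp point (between the pads) is the TCP; y points along the fingers, z is the direction in which the jaws open and shut, and the axes are right-handed (so a half turn about y gives the same grasp; the last joint's range is limited). The gripper opens to 85 mm and grips with 20 to 120 N. Pads are 22 mm wide; open, the fingers measure 114 mm over their backs; the gripper's body (76 mm by 85 mm) begins 54 mm behind the grasp point. The pads swing forward as they close: fully open they stand 13 mm farther back than shut.
Start: joints at [-7.322, 2.75, 5.684, 92.934, 0, 82.678], TCP at [0.525, -0, 0.25] pointing down, gripper open.
Joint ranges: [-166.93, 166.93], [-56.73, 111.36], [-69.38, 81.34], [-121.58, 131.49], [-85.45, 84.26], [-180, 180]. Speed limits (degrees/s): [159.86, 159.86, 180, 180, 180, 180].

INTERFACE

Orientations are given as a 3x3 rotation matrix whose columns are the frame's x, y, z axes.
In Python, from bench import manip gives the robot as it stands. Calls block until the motion is done:
- manip.reach(position, orientation): joint-space move of the TCP to a pose.
- manip.move_linear(position, v=0.15, ori=None): straight line of the TCP; ori=None keeps the orientation; v is the mean speed in m/s.
- manip.set_joints(angles): joint-space move.
- manip.release() and manip.close(grip_force=None): open the fingers fully, or close them until they stop; grip_force is the grip in N (None keeps the last).
- manip.pause(seconds).
- manip.inverse_kinematics(position, orientation): joint angles nearest the present ones, or None.
- manip.grab_frame(name): name is "scene" or "side" or "wrist"; returns (picture, depth): 480x640x3 uint8, red, green, blue; 480x640 float32, m along the optical axis (not along the pixel's ray), 0 where there is no reading.
- manip.calibration(name): a dict with "K" (3x3 intrinsics, pixels), "R" (3x3) and "t" (3): a world point X has camera coordinates R X + t. Camera axes: x right, y down, z forward; pixel columns grow to the right and rows downward; lengths in m; the calibration is good to about 2 mm. A picture is of the moment at which its call begins: read the wrist's pose just before it. calibration takes no time and is no camera call; for the wrist camera it gives the pose at the moment of the call.
A pose or a line that the arm cannot do raises manip.IKError and nothing moves.
- manip.close_job(): hands the job in, once; it reports no verdict.
Readings, each from a call of its own:
- manip.current_time_s(): time.
- manip.current_joints(): joint angles.
- manip.current_qvel(): joint speeds.
- manip.current_joint_torque(): joint torques, N m.
- manip.current_ee_pos(): TCP position.
- manip.current_tcp_rot(): TCP orientation.
- manip.current_ft_force(): force on the tool from outside, world axes, zero at the start.
- manip.current_wrist_torque(): the same for the moment, N m.
- manip.current_width(): finger opening in m.
Only numpy, scipy, OpenCV 4.12 (cv2) and the standard library are available. Lean on these libraries where they do the work, as an engineer would, in place of code of your own. Each camera call takes 0.05 s, during which the arm holds its last target.

## Working session

There is one attempt and no reset: what is moved stays moved. The work goes in short steps, each a Python script; the robot and the scene stay as the last script left them, time stands still between calls to the robot, and variables do not carry over. Pictures are saved under pics/ and viewed, and the job is handed in when it is done.

```bash
mkdir -p pics; ls; python3 - <<'E'
from bench import manip
import cv2,numpy as np
for n in ["scene","side","wrist"]:
    c=manip.calibration(n)
    p,d=manip.grab_frame(n)
    cv2.imwrite(f"pics/{n}0.png",p[:,:,::-1]); np.savez(f"pics/{n}0.npz",p=p,d=d,**c)
    print(n,c["K"].round(1).tolist(),(-c["R"].T@c["t"]).round(3), c["R"].round(2).tolist())
print(manip.current_time_s(),manip.current_tcp_rot().round(3).tolist(),manip.current_width())
E
```

```text
pics
scene [[494.9, 0.0, 320.8], [0.0, 494.9, 245.0], [0.0, 0.0, 1.0]] [0.998 0.542 0.559] [[-0.75, 0.66, -0.01], [0.38, 0.42, -0.82], [-0.54, -0.62, -0.57]]
side [[436.7, 0.0, 322.6], [0.0, 436.7, 243.0], [0.0, 0.0, 1.0]] [ 0.224 -0.444  0.661] [[0.82, -0.57, -0.01], [-0.43, -0.62, -0.66], [0.36, 0.55, -0.75]]
wrist [[335.6, 0.0, 317.6], [0.0, 335.6, 236.3], [0.0, 0.0, 1.0]] [0.526 0.079 0.372] [[1.0, -0.0, -0.0], [0.0, -0.95, 0.31], [-0.0, -0.31, -0.95]]
0.15 [[-0.0, -0.002, 1.0], [-1.0, 0.0, -0.0], [-0.0, -1.0, -0.002]] 0.08555750743676052
```

View pics/scene0.png

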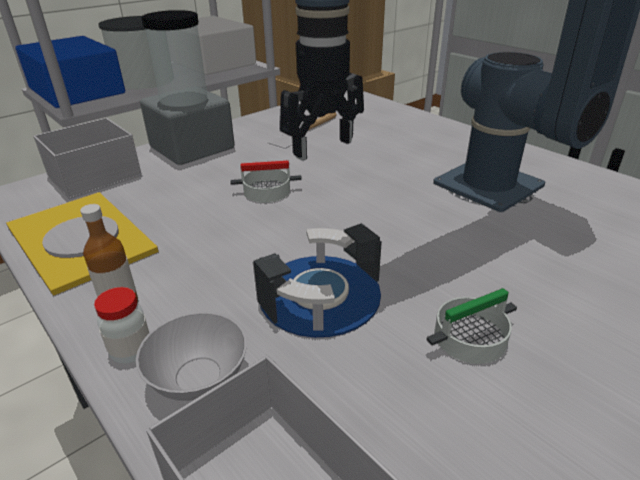

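View pics/side0.png

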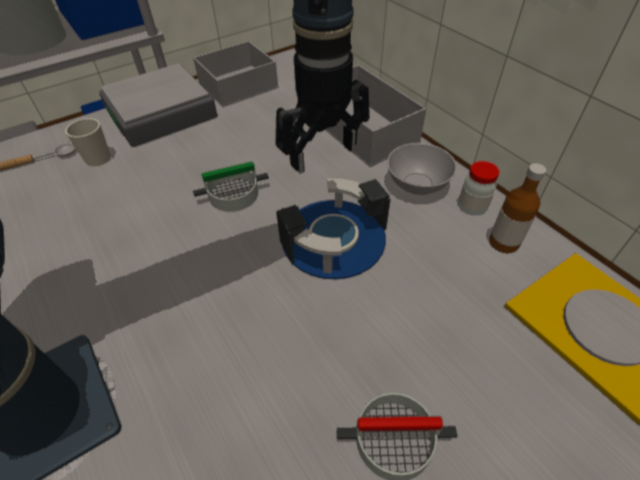

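View pics/wrist0.png

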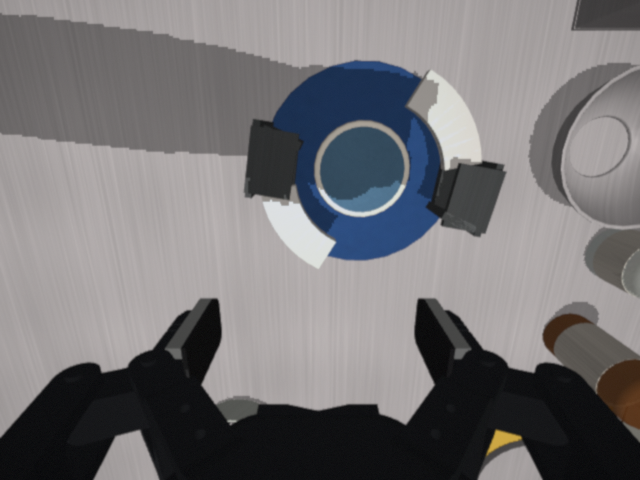

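```bash
cat > h.py <<'E'
import numpy as np,cv2
def cloud(p,d,K,R,t):
    v,u=np.nonzero(d>0); z=d[v,u]
    C=np.stack([(u-K[0,2])/K[0,0]*z,(v-K[1,2])/K[1,1]*z,z],1)
    return (C-t)@R, p[v,u].astype(int), np.stack([u,v],1)
def green(X,c):
    return (c[:,1]>c[:,0]+40)&(c[:,1]>c[:,2]+30)
def barpose(B):
    # B points of bar; top face
    (cx,cy),(w,h),a=cv2.minAreaRect((B[:,:2]*1000).astype(np.float32))
    if w<h: w,h=h,w; a+=90
    return cx,cy,w,h,(a+90)%180-90
E
python3 - <<'E'
from h import *
for n in ["scene","side","wrist"]:
    f=np.load(f"pics/{n}0.npz"); X,c,uv=cloud(f['p'],f['d'],f['K'],f['R'],f['t'])
    print(n)
    for nm,m in [("green",green(X,c)),("red",(c[:,0]>c[:,1]+90)&(c[:,0]>c[:,2]+90)&(X[:,2]<.1)&(X[:,0]<.55))]:
        B=X[m&(X[:,2]>.04)&(X[:,2]<.09)]
        if len(B)>50:
            print(nm,len(B),np.percentile(B[:,2],[2,50,98]).round(4)); T=B[B[:,2]>np.percentile(B[:,2],98)-.004]; print(np.round(barpose(T),1), T.mean(0).round(4))
    near=(np.hypot(X[:,0]-.57,X[:,1]-.15)<.13)
    hk=near&(c.max(1)<90)&(abs(X[:,2]-.098)<.004)
    P=X[hk]; print("hook",len(P),np.median(P[:,2]) if len(P) else 0)
    if len(P)>20:
        _,l,ce=cv2.kmeans(P[:,:2].astype(np.float32),2,None,(3,50,1e-6),5,0); print(ce.round(4),np.bincount(l.ravel()))
    wh=near&(c.min(1)>120)&(abs(X[:,2]-.074)<.004); P=X[wh]; print("white",len(P),np.median(P[:,2]) if len(P) else 0)
    bl=near&(c[:,2]>c[:,0]+40)&(X[:,2]<.03); P=X[bl]; print("blue",len(P),np.median(P[:,2]) if len(P) else 0, cv2.minEnclosingCircle((P[:,:2]*1000).astype(np.float32)) if len(P) else 0)
E
```

```text
scene
green 740 [0.0625 0.0735 0.0761]
[464.  273.2 112.   15.  -14.3] [0.4671 0.2731 0.0743]
red 150 [0.0633 0.0741 0.076 ]
[ 417.1 -327.4  104.8   18.   -33.3] [ 0.4166 -0.3264  0.0744]
hook 326 0.09760146114888235
[[0.4925 0.0657]
 [0.6454 0.0493]] [279  47]
white 659 0.07375983677441199
blue 3025 0.007755589221237485 ((573.6251831054688, 69.78102111816406), 97.6206283569336)
side
green 345 [0.0619 0.0715 0.076 ]
[461.  268.5 106.7  12.8 -11.9] [0.4589 0.2684 0.074 ]
red 872 [0.0691 0.0741 0.0765]
[ 414.4 -332.1  109.4   13.   -33.9] [ 0.4148 -0.3323  0.0744]
hook 223 0.09742482056465605
[[0.6414 0.0452]
 [0.4911 0.0628]] [ 18 205]
white 277 0.07359121712743476
blue 473 0.007777288740024099 ((577.03564453125, 58.36732482910156), 86.60619354248047)
wrist
hook 1957 0.09759831352548018
[[0.6425 0.0468]
 [0.4912 0.0643]] [ 192 1765]
white 3688 0.07344273992621461
blue 10250 0.007658042056890312 ((565.7930908203125, 68.93612670898438), 88.55020141601562)
```

```bash
python3 - <<'E'
from h import *
ims=[]
for n in ["wrist","scene"]:
    f=np.load(f"pics/{n}0.npz"); X,c,uv=cloud(f['p'],f['d'],f['K'],f['R'],f['t'])
    m=(np.hypot(X[:,0]-.568,X[:,1]-.058)<.14)&(X[:,2]<.12)
    P=X[m];C=c[m]
    for mode in (0,1):
        im=np.zeros((290,290,3),np.uint8)
        i=np.clip(((.198-P[:,1])*1000).astype(int),0,289); j=np.clip(((P[:,0]-.428)*1000).astype(int),0,289)
        if mode: im[i,j]=C[:,::-1]
        else:
            z=P[:,2]; col=np.full((len(P),3),60); col[(z>.070)&(z<.078)]=(255,255,255); col[(z>.094)&(z<.102)]=(0,0,255); col[(z<.012)&(z>.004)]=(150,50,0)
            im[i,j]=col
        ims.append(im)
cv2.imwrite("pics/top.png",np.vstack([np.hstack(ims[:2]),np.hstack(ims[2:])]))
E
```

```text
(no output)
```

View pics/top.png

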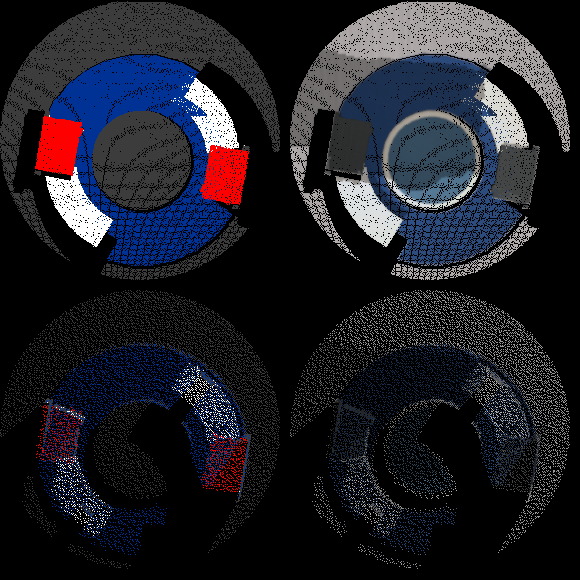

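```bash
cat >> h.py <<'E'
from scipy.optimize import differential_evolution
def fitstand(X,c,c0=(.568,.057)):
    m=(np.hypot(X[:,0]-c0[0],X[:,1]-c0[1])<.12)
    P=X[m]; z=P[:,2]
    hk=P[(z>.0955)&(z<.100)][:,:2]; ra=P[(z>.0715)&(z<.0755)][:,:2]
    _,l,ce=cv2.kmeans(hk.astype(np.float32),2,None,(3,50,1e-6),5,0)
    rects=[cv2.minAreaRect((hk[l.ravel()==k]*1000).astype(np.float32)) for k in (0,1)]
    print("hook cents",ce.round(4),"mid",ce.mean(0).round(4),[np.round(np.hstack([r[0],r[1],r[2]]),1) for r in rects])
    mid=np.mean([r[0] for r in rects],0); d=np.subtract(rects[0][0],rects[1][0]); print("rect mid",mid,"dir",np.degrees(np.arctan2(d[1],d[0])))
    res=.001
    g=np.stack(np.meshgrid(np.arange(-.12,.12,res),np.arange(-.12,.12,res),indexing='ij'),-1).reshape(-1,2)+c0
    def ras(P):
        H,_,_=np.histogram2d(P[:,0],P[:,1],bins=[240,240],range=[[c0[0]-.12,c0[0]+.12],[c0[1]-.12,c0[1]+.12]]); return cv2.morphologyEx((H>0).astype(np.uint8),cv2.MORPH_CLOSE,np.ones((5,5)))
    R=ras(ra).ravel()>0; Hk=ras(hk).ravel()>0
    def cost(p):
        q=g+res/2-p[:2]; r=np.hypot(q[:,0],q[:,1]); a=(np.degrees(np.arctan2(q[:,1],q[:,0]))-p[2]+90)%180-90
        T=(r>.066)&(r<p[3])&(a>15)&(a<70)
        H=(r>.066)&(r<p[3]+.01)&(a>-20)&(a<15)
        return (T^R).sum()+(H^Hk).sum()
    o=differential_evolution(cost,[(c0[0]-.015,c0[0]+.015),(c0[1]-.015,c0[1]+.015),(-30,10),(.08,.11)],seed=0,tol=1e-6)
    print("fit",o.x.round(4),o.fun,R.sum(),Hk.sum())
    return o.x
E
python3 - <<'E'
from h import *
for n in ["wrist"]:
    f=np.load(f"pics/{n}0.npz"); X,c,uv=cloud(f['p'],f['d'],f['K'],f['R'],f['t'])
    fitstand(X,c)
    b=X[(np.hypot(X[:,0]-.568,X[:,1]-.057)<.13)&(c[:,2]>c[:,0]+40)&(X[:,2]<.012)&(X[:,2]>.003)]
    # outer boundary circle fit
    q=b[:,:2]-[.568,.057];a=np.degrees(np.arctan2(q[:,1],q[:,0])).astype(int)//4
    e=np.array([b[a==k][np.argmax(np.hypot(*q[a==k].T))][:2] for k in np.unique(a)])
    e=e[np.hypot(*(e-[.568,.057]).T)>.1]
    A=np.c_[2*e,np.ones(len(e))]; s=np.linalg.lstsq(A,(e**2).sum(1),rcond=None)[0]; print("base",s[:2],np.sqrt(s[2]+s[0]**2+s[1]**2),len(e))
E
```

```text
hook cents [[0.4866 0.0532]
 [0.6532 0.0236]] mid [0.5699 0.0384] [array([487.9,  52.7,  55.7,  41. ,  80. ]), array([652.3,  22.6,  55.2,  41.4,  79.7])]
rect mid [570.08525085  37.65025139] dir 169.59749913322506
fit [ 0.5698  0.042  -7.7785  0.0962] 2258.0 5055 4242
base [0.56997343 0.03687109] 0.1034611529299677 18
```

```bash
python3 - <<'E'
from h import *
f=np.load(f"pics/wrist0.npz"); X,c,uv=cloud(f['p'],f['d'],f['K'],f['R'],f['t'])
fitstand(X,c,(.57,.0375))
E
```

```text
hook cents [[0.4866 0.0532]
 [0.6532 0.0236]] mid [0.5699 0.0384] [array([487.9,  52.7,  55.7,  41. ,  80. ]), array([652.3,  22.6,  55.2,  41.4,  79.7])]
rect mid [570.08525085  37.65025139] dir 169.59749913322506
fit [ 0.5699  0.0373 -6.9667  0.0976] 1175.0 5072 4239
```

```bash
cat >> h.py <<'E'
def ori(a):  # tool z horizontally at angle a (deg), y down
    a=np.radians(a); z=np.array([np.cos(a),np.sin(a),0]); y=np.array([0,0,-1.]); return np.stack([np.cross(y,z),y,z],1)
E
python3 - <<'E'
from h import *
from bench import manip
for s in (0,180):
    for p,a in [((.463,.265,.25),-13+90),((.463,.272,.064),-13+90),((.463,.272,.22),-13+90),((.57,.037,.22),37.5+90),((.57,.037,.118),37.5+90),((.57,.037,.104),-7.5+90)]:
        q=manip.inverse_kinematics(np.array(p),ori(a+s)); print(s,p,a,None if q is None else np.round(q,1))
a=manip.inverse_kinematics
E
```

```text
0 (0.463, 0.265, 0.25) 77 [22.6  4.   7.  93.   0.  35.6]
0 (0.463, 0.272, 0.064) 77 [ 23.3   6.9 -11.2  71.8   0.   36.3]
0 (0.463, 0.272, 0.22) 77 [23.3  4.2  3.8 89.6  0.  36.3]
0 (0.57, 0.037, 0.22) 127.5 [ -3.    9.4   9.4  90.    0.  -40.5]
0 (0.57, 0.037, 0.118) 127.5 [ -3.   10.2  -1.3  78.5   0.  -40.5]
0 (0.57, 0.037, 0.104) 82.5 [-3.  10.6 -2.5 76.9  0.   4.5]
180 (0.463, 0.265, 0.25) 77 [  22.6    4.     7.    93.     0.  -144.4]
180 (0.463, 0.272, 0.064) 77 [  23.3    6.9  -11.2   71.8    0.  -143.7]
180 (0.463, 0.272, 0.22) 77 [  23.3    4.2    3.8   89.6    0.  -143.7]
180 (0.57, 0.037, 0.22) 127.5 [ -3.    9.4   9.4  90.    0.  139.5]
180 (0.57, 0.037, 0.118) 127.5 [ -3.   10.2  -1.3  78.5   0.  139.5]
180 (0.57, 0.037, 0.104) 82.5 [  -3.    10.6   -2.5   76.9    0.  -175.5]
```

```bash
python3 - <<'E'
from h import *
from bench import manip
manip.reach(np.array([.463,.270,.25]),ori(77))
c=manip.calibration("wrist"); p,d=manip.grab_frame("wrist")
cv2.imwrite("pics/w1.png",p[:,:,::-1]); np.savez("pics/w1.npz",p=p,d=d,**c)
X,cc,uv=cloud(p,d,c['K'],c['R'],c['t'])
B=X[green(X,cc)&(X[:,2]>.04)&(X[:,2]<.09)]; T=B[B[:,2]>.071]
print(len(T),np.median(T[:,2]),np.round(barpose(T),1),T.mean(0))
print(manip.current_time_s(),manip.current_ee_pos(),manip.current_ft_force())
E
```

```text
1444 0.07436182125109878 [462.5 271.8 109.7  12.6 -13.9] [0.46026943 0.27270045 0.0743613 ]
1.275 [0.46351538 0.26904919 0.24992186] [-0.11195534  0.29407231 -0.1444784 ]
```

View pics/w1.png

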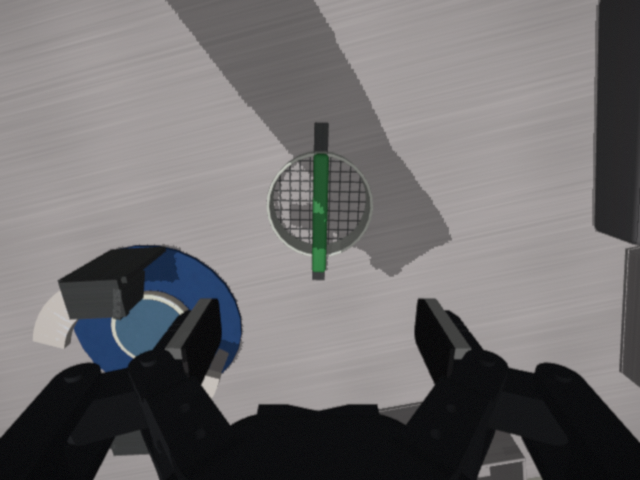

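```bash
python3 - <<'E'
from h import *
from bench import manip
o=ori(90-13.7)
manip.reach(np.array([.4625,.2718,.12]),o)
manip.move_linear(np.array([.4625,.2718,.065]),v=.1)
manip.close(60)
print(manip.current_width(),manip.current_ee_pos(),manip.current_ft_force())
manip.move_linear(np.array([.4625,.2718,.20]),v=.15)
print(manip.current_width(),manip.current_ft_force(),manip.current_wrist_torque(),manip.current_time_s())
# view over stand, not above: shift
manip.reach(np.array([.57,.0375,.23]),ori(90-7.5+45))
manip.pause(.3)
c=manip.calibration("wrist"); p,d=manip.grab_frame("wrist")
cv2.imwrite("pics/w2.png",p[:,:,::-1]); np.savez("pics/w2.npz",p=p,d=d,**c)
c=manip.calibration("scene"); p,d=manip.grab_frame("scene")
cv2.imwrite("pics/s2.png",p[:,:,::-1]); np.savez("pics/s2.npz",p=p,d=d,**c)
print(manip.current_ee_pos(),manip.current_ft_force(),manip.current_wrist_torque(),manip.current_time_s())
E
```

```text
0.013047871255728372 [0.46263325 0.27166834 0.06521315] [-0.80191892 -0.95097481  1.49001389]
0.013096110398706002 [-0.44670189 -0.24097098 -2.06105221] [ 0.00247819 -0.00504426 -0.04406741] 4.2583
[0.5699073  0.03799306 0.23004894] [ 0.95912551  0.86219275 -3.31270308] [0.00436579 0.02669152 0.02330409] 5.8833
```

View pics/w2.png

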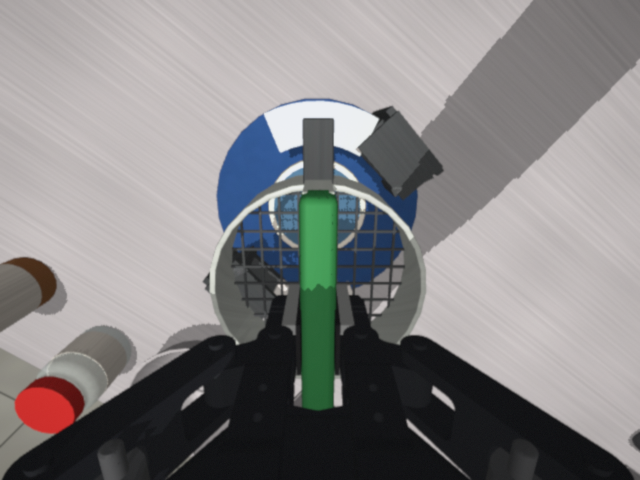

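View pics/s2.png

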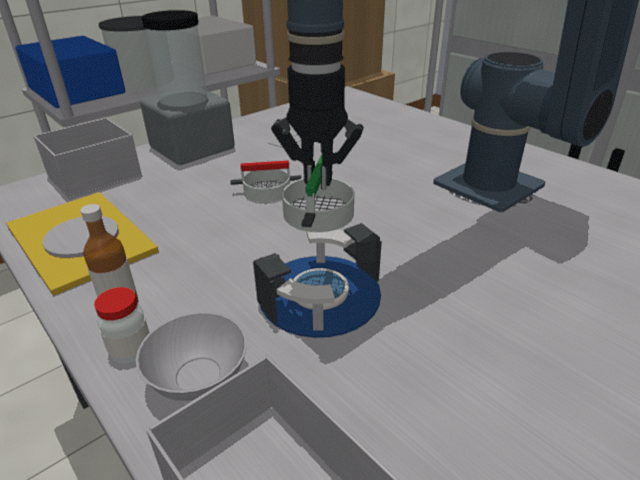

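```bash
python3 - <<'E'
from h import *
for n in ("w2","s2"):
    f=np.load(f"pics/{n}.npz"); X,c,uv=cloud(f['p'],f['d'],f['K'],f['R'],f['t'])
    B=X[green(X,c)&(X[:,2]>.15)&(X[:,2]<.3)&(np.hypot(X[:,0]-.57,X[:,1]-.037)<.1)]
    print(n,len(B),B.min(0),B.max(0),B.mean(0)); T=B[B[:,2]>np.percentile(B[:,2],90)-.004]; print(np.round(barpose(T),1))
    u=np.array([np.cos(np.radians(37.5)),np.sin(np.radians(37.5))]); s=(B[:,:2]-[.57,.038])@u; print("ends along bar",s.min(),s.max())
f=np.load("pics/w2.npz"); X,c,uv=cloud(f['p'],f['d'],f['K'],f['R'],f['t'])
q=X[:,:2]-[.57,.0375]; r=np.hypot(*q.T); a=np.degrees(np.arctan2(q[:,1],q[:,0]))
for nm,m in (("rail",(abs(X[:,2]-.0737)<.0025)&(c.min(1)>150)),("hook",abs(X[:,2]-.0975)<.002)):
    m&=(r>.06)&(r<.11)
    for lo,hi in ((-90,90),):
        k=m&(a>lo)&(a<hi); print(nm,k.sum(),np.percentile(a[k],[0,1,5,50,95,99,100]).round(1),np.percentile(r[k],[1,99]).round(4))
E
```

```text
w2 7260 [0.52312503 0.00084877 0.22702039] [0.60221332 0.0651789  0.24125938] [0.55749785 0.02900098 0.23888773]
[562.8  33.   92.8  13.5  37.4]
ends along bar -0.05517724676288747 0.037616425143891595
s2 267 [0.54046148 0.01130336 0.22655101] [0.61800878 0.07905601 0.26609961] [0.5903867  0.05579555 0.23828126]
[576.2  45.3  98.3  13.9  38.5]
ends along bar -0.03968637083369479 0.05893547720086397
rail 61 [ 6.7  6.8  7.4 10.9 62.6 62.9 63. ] [0.0663 0.077 ]
hook 828 [-31.6 -30.3 -25.9  -7.8   5.6   7.1   7.9] [0.0664 0.1056]
```

```bash
python3 - <<'E'
from h import *
from bench import manip
th=-7.3; C=np.array([.570,.0374])
P=lambda z: np.r_[C,z]
f=lambda: (manip.current_ee_pos().round(4),manip.current_ft_force().round(1),round(manip.current_time_s(),2))
manip.move_linear(P(.125),v=.1,ori=ori(90+th+45)); print(f())
z=.116
while z>.1105:
    manip.move_linear(P(z),v=.02); F=manip.current_ft_force(); print(f())
    if F[2]>3: break
    z-=.001
for n in ("scene","wrist"):
    p,d=manip.grab_frame(n); cv2.imwrite(f"pics/{n}3.png",p[:,:,::-1])
E
```

```text
(array([0.5707, 0.0374, 0.1261]), array([ 0.5,  0.6, -3. ]), 7.08)
(array([0.5699, 0.0374, 0.1158]), array([ 0.6, -0.6, -2.4]), 7.68)
(array([0.57  , 0.0374, 0.115 ]), array([ 0.1,  0.1, -2.8]), 7.93)
(array([0.5699, 0.0374, 0.1139]), array([ 0.8, -0.1, -2.8]), 8.18)
(array([0.5702, 0.0374, 0.1132]), array([ 0.5,  0.3, -2.7]), 8.43)
(array([0.5703, 0.0374, 0.1132]), array([-2.6, -0.7,  4.4]), 8.68)
```

View pics/scene3.png

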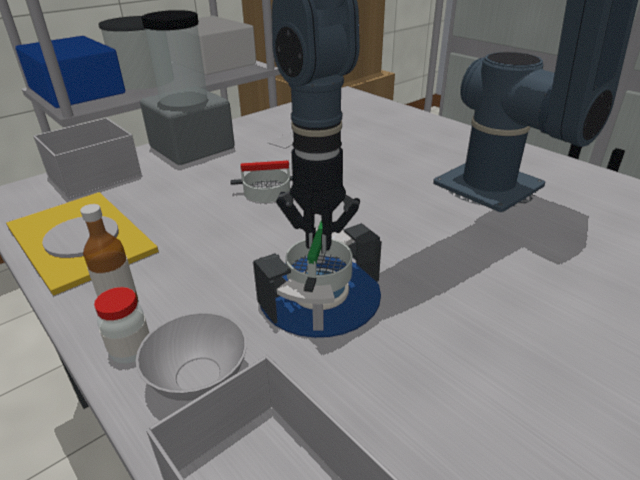

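View pics/wrist3.png

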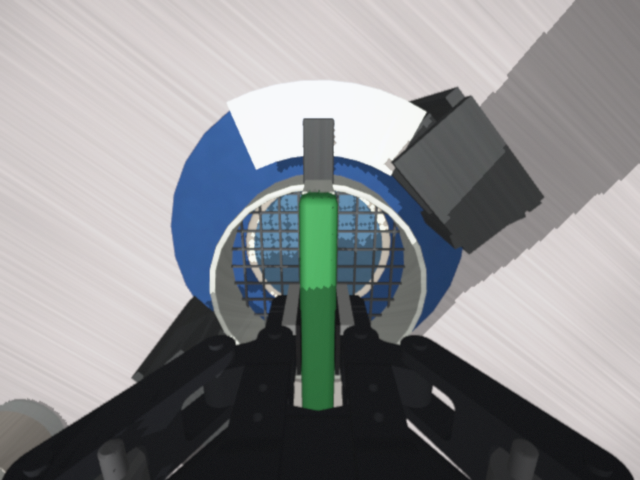

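```bash
python3 - <<'E'
from h import *
from bench import manip
th=-7.3; C=np.array([.570,.0374])
P=lambda z: np.r_[C,z]
f=lambda: (manip.current_ee_pos().round(4),manip.current_ft_force().round(1),manip.current_wrist_torque().round(2),round(manip.current_time_s(),2))
manip.move_linear(P(.1165),v=.03); print(f())
for a in (36,27,18,9,0):
    manip.reach(P(.1165),ori(90+th+a)); F=manip.current_ft_force();M=manip.current_wrist_torque(); print(a,f())
    if np.hypot(F[0],F[1])>12 or F[2]>10 or abs(M[2])>.8: print("STOP");break
else:
    manip.pause(.2)
    z=.114
    while z>.1025:
        manip.move_linear(P(z),v=.03); F=manip.current_ft_force(); print(f())
        if F[2]>3: break
        z-=.0015 if z>.106 else .001
    for n in ("scene","wrist","side"):
        p,d=manip.grab_frame(n); cv2.imwrite(f"pics/{n}4.png",p[:,:,::-1])
E
```

```text
(array([0.5698, 0.0374, 0.1157]), array([ 0.8,  0.1, -3.6]), array([-0.06,  0.03, -0.01]), 9.08)
36 (array([0.5697, 0.0374, 0.1157]), array([ 0.3,  0.4, -2.6]), array([0.03, 0.  , 0.04]), 9.36)
27 (array([0.5699, 0.0374, 0.1162]), array([-0.3, -0.3, -2.3]), array([ 0.04,  0.03, -0.02]), 9.63)
18 (array([0.57  , 0.0374, 0.1164]), array([ 0.3, -0.2, -2.7]), array([ 0.03,  0.01, -0.03]), 9.91)
9 (array([0.57  , 0.0374, 0.1165]), array([-0.4, -0.9, -2.5]), array([-0.01,  0.01,  0.05]), 10.18)
0 (array([0.57  , 0.0374, 0.1165]), array([-0.7,  1.1, -2.3]), array([ 0.01, -0.02, -0.02]), 10.46)
(array([0.5697, 0.0374, 0.1136]), array([ 0.1,  1.2, -2.8]), array([ 0.02, -0.01,  0.04]), 10.91)
(array([0.5699, 0.0374, 0.1123]), array([-0.6, -0.8, -3.1]), array([0.05, 0.01, 0.08]), 11.16)
(array([0.5699, 0.0374, 0.1109]), array([ 0.2,  0.7, -2.6]), array([-0.01, -0.03, -0.02]), 11.41)
(array([0.5699, 0.0374, 0.1093]), array([ 0.8, -0.5, -2.9]), array([0.01, 0.02, 0.02]), 11.66)
(array([0.5699, 0.0374, 0.1078]), array([ 0.5,  0.3, -3.2]), array([0.07, 0.  , 0.04]), 11.91)
(array([0.5699, 0.0374, 0.1063]), array([ 0.7,  0.1, -2.7]), array([0.05, 0.03, 0.07]), 12.16)
(array([0.5699, 0.0374, 0.1048]), array([ 1. , -0.3, -3. ]), array([-0.02, -0.02,  0.03]), 12.41)
(array([0.5699, 0.0374, 0.1039]), array([ 0.3, -0.2, -2.6]), array([-0.02,  0.01, -0.05]), 12.66)
(array([0.5703, 0.0374, 0.1033]), array([ 0.3,  0. , -1.5]), array([ 0.01, -0.06,  0.01]), 12.91)
```

View pics/scene4.png

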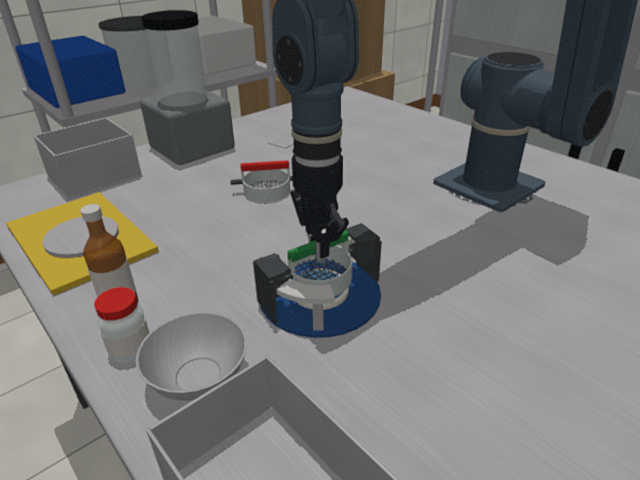

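View pics/wrist4.png

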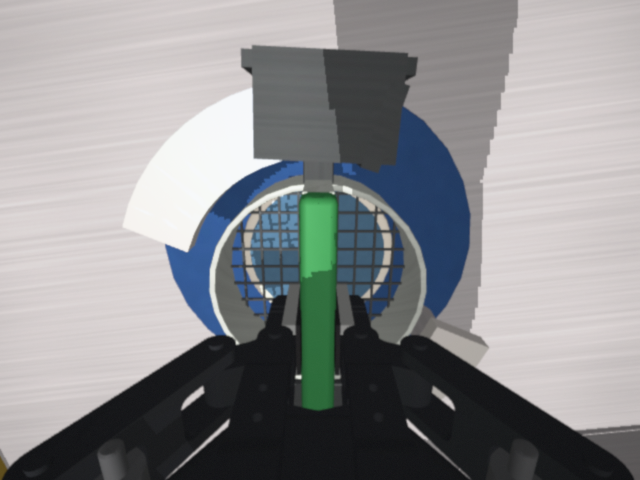

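Both lugs sit under the hooks at the expected height (lug at column 318, hook at columns 253 to 410). I'll release, retreat and check.

```bash
python3 - <<'E'
from h import *
from bench import manip
manip.release(); manip.pause(.2)
print(manip.current_width(),manip.current_ft_force())
manip.move_linear(np.array([.570,.0374,.25]),v=.12)
manip.pause(.3)
print(manip.current_ee_pos(),manip.current_ft_force(),manip.current_time_s())
for n in ("wrist","scene","side"):
    c=manip.calibration(n); p,d=manip.grab_frame(n); cv2.imwrite(f"pics/{n}5.png",p[:,:,::-1])
    X,cc,uv=cloud(p,d,c['K'],c['R'],c['t'])
    B=X[green(X,cc)&(np.hypot(X[:,0]-.57,X[:,1]-.037)<.08)&(X[:,2]>.08)&(X[:,2]<.14)]
    T=B[B[:,2]>np.percentile(B[:,2],90)-.005]
    u=np.array([np.cos(np.radians(-7.3)),np.sin(np.radians(-7.3))]); s=(T[:,:2]-[.57,.0374])@u
    print(n,len(T),np.round(barpose(T),1),"z ends",[np.median(T[k,2]).round(4) for k in (s<-.02,abs(s)<.02,s>.02)])
    R=X[(cc[:,0]>cc[:,1]+90)&(cc[:,0]>cc[:,2]+90)&(X[:,2]<.1)&(X[:,2]>.04)&(X[:,1]<-.2)]
    if len(R)>50: print("red",np.round(barpose(R[R[:,2]>.072]),1))
E
```

```text
0.0854713233760387 [ 0.03943728 -0.26187291 -0.41339065]
[0.56978797 0.03742221 0.24951915] [ 0.0174877   0.10759415 -0.09233653] 15.625
wrist 2002 [570.4  38.3 110.6  12.9  -7.6] z ends [np.float64(0.1123), np.float64(0.1124), np.float64(0.1122)]
scene 408 [571.4  40.4 110.5  16.   -7.1] z ends [np.float64(0.1121), np.float64(0.1121), np.float64(0.1122)]
red [ 415.8 -327.5  107.1   14.9  -34.5]
side 285 [569.6  35.2 109.9  12.6  -7.1] z ends [np.float64(0.1119), np.float64(0.112), np.float64(0.1118)]
red [ 414.5 -332.1  109.6   12.7  -33.8]
```

View pics/wrist5.png

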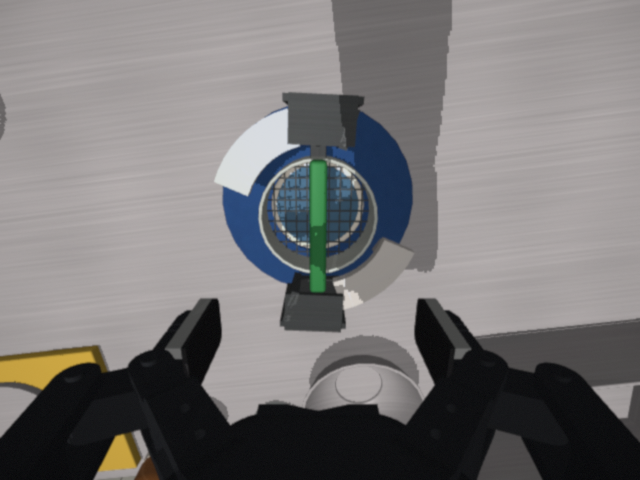

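View pics/scene5.png

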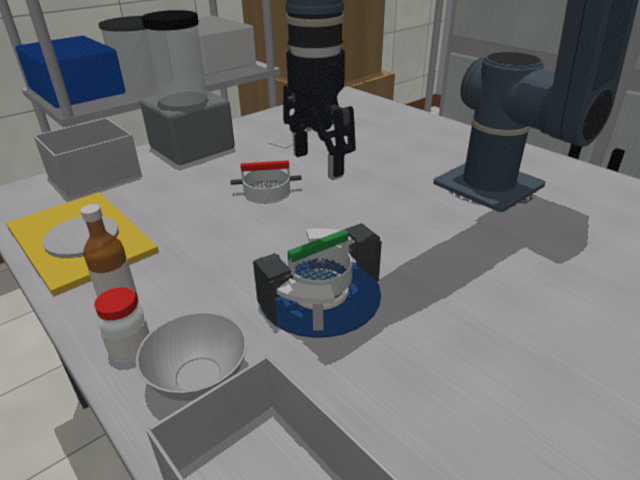

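The sieve is home: bar top about 0.112 m against 0.113 nominal, level end to end, bar at -7.6°, lugs under both hooks (wrist rows 150 and 283, column 318). The red sieve hasn't moved.

```bash
python3 -c "
from bench import manip
manip.close_job()"
```

```text
the job is handed in; nothing more can be done
```

The green sieve hangs home in the straining stand, released and level, with both lugs under the dark hooks. I handed the job in at about 16 s of the 43 s allowed; it reports no verdict.

I gripped the green bar at its centre and lowered the lugs onto the white rails. Contact came at about the expected 48 mm. I then lifted about 3 mm, turned 45° clockwise without resistance and lowered 10 mm into the notches. After that I let go and drew back.

**Last checks, after release:**
- **Height and level:** the bar's top measures 112 mm against 113 mm nominal, within 0.3 mm from end to end in each of the three cameras.
- **Alignment:** the bar lies at -7.1° to -7.6° against a stand x axis of about -7.3°. Its centre is within about 1 mm of the stand's axis in the wrist camera and about 2 to 3 mm in the scene and side cameras. That spread is about the 2 mm calibration error.
- **Red sieve:** its position is unchanged within measurement error.
- **Forces:** the wrist force readings I took stayed below about 6 N throughout.

No check failed.

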